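# Wet painted discs to the drying board

## Robot

A 6-joint arm with a two-finger parallel gripper is mounted at the origin on the work surface. World frame = base frame: x ahead of the robot, y to its left, z up, the work surface at z = 0. Lengths are in m, angles in rad, forces in N, time in s.
With the tool pointing down it reaches from about 0.275 to 0.85 m from the base axis. Payload 5.2 kg.
Tool frame: the origin (TCP) lies where the fingers leave the gripper's body, on its centre line; the fingertips stand 73 mm ahead of it and the grasp point (between the pads) lies 54 mm ahead of it (tip_reach is the distance from the TCP to the fingertips, in m); z points along the fingers, y is the line along which they close (so a half turn about z gives the same grasp; the last joint's range is limited). The gripper opens to 85 mm and grips with 20 to 120 N. Pads are 22 mm wide; open, the fingers measure 114 mm over their backs; the gripper's body (76 mm by 85 mm) begins 54 mm behind the grasp point. The pads swing forward as they close: fully open they stand 13 mm farther back than shut.
Start: joints at [-1.483, 0.259, 1.535, -0, 1.348, -0.203], TCP at [0.158, -0.527, 0.304] pointing down, gripper open.
Joint ranges: [-3.14, 3.14], [-0.91, 2.08], [0.19, 2.58], [-1.22, 4.36], [0.22, 2.71], [-3.12, 3.12]. Speed limits (rad/s): [2.57, 2.57, 3.14, 3.14, 3.14, 3.14].

## Interface

Orientations are given as a unit quaternion [w, x, y, z].
In Python, from workcell import * gives the robot as it stands. Calls block until the motion is done:
- move_ptp(position, orientation): joint-space move of the TCP to a pose.
- servo_line(position, orientation=None, vel=0.15, stop_force=None): straight line of the TCP; orientation=None keeps the orientation; vel is the mean speed in m/s. With stop_force (N) it stops when the force on the tool has changed by that much, and returns True; else False.
- move_joints(angles): joint-space move.
- grip(opening, strength=None): finger opening in m; strength is the grip in N (None keeps the last); returns when the fingers have stopped.
- pause(seconds).
- inverse_kinematics(position, orientation): joint angles nearest the present ones, or None.
- read_state(): the state.
- camera(name): name is "scene" or "top"; returns the picture (480x640x3 uint8, red, green, blue); there is no depth.
- camera_params(name): a dict with "fx", "fy", "cx", "cy" (pixels), "R" (3x3) and "t" (3): a world point X has camera coordinates R X + t. Camera axes: x right, y down, z forward; pixel columns grow to the right and rows downward; lengths in m; the calibration is good to about 2 mm. A picture is of the moment at which its call begins. camera_params takes no time and is no camera call.
A pose or a line that the arm cannot do raises Unreachable and nothing moves.
- close_job(): hands the job in; it is judged then, once.
Trained networks look in the newest picture that a camera, given by its name, has taken for a name from the list of things; names that differ only in an ending like _2 or _b are one class to them, and where a whole thing is asked for, a point or a joint stands for the part that bears it (a point fixed in the world has none). Each returns a list of dicts, best first, with "confidence" (0 to 1); they miss things now and then, are a little off and sometimes report something else, mostly with a low value. They report only what shows in the picture. A call takes as long as a camera call. They do not tell look-alikes from the thing itself.
- trace(thing, camera): "pixels" (480x640 bool, what is visible of it).
- place_of(thing, camera): "xyz" ([x, y, z] in m, in the coordinates of the camera as it stood for that picture, good to about 4 mm: a listed point, or the origin of a listed thing).
The state is a dict: "time": time; "joint_pos": joint angles; "qvel": joint speeds; "joint_torque": joint torques, N m; "position": TCP position; "ee_rot": TCP orientation; "force": force on the tool from outside, world axes, zero at the start; "ft_torque": the same for the moment, N m; "opening": finger opening in m; "grip_force": force on a finger pad.
Only numpy, scipy, OpenCV 4.12 (cv2) and the standard library are available. Lean on these libraries where they do the work, as an engineer would, in place of code of your own. Each camera call takes 0.05 s, during which the arm holds its last target. There are 200 camera calls.

## Task

The painted discs are still wet, so never touch them with the fingers: slide the forked spatula under each one, lift it off the table and stand it upright, with its whole cork foot on the board, on the drying board that has the gold paint jar beside it. Only once all the discs are standing there, slide the blower's orange grip fully to its end stop on that board's side. Lay the spatula back on its cork mat with handle and tines both over the mat, and leave everything else as it stands.

Things in the scene. Friction and masses are not known exactly. Their poses are not given: they have to be found in the camera images.
- disc1: painted round plaster disc, pink, on a cork foot: plate 84 mm across and 6 mm thick, standing on a central cork foot 34 mm across and 18 mm high, so there is an open gap 18 mm high under the overhanging plate all round; about 100 g. Origin: centre of the foot's underside, z up. Sometimes absent
- disc2: painted round plaster disc, cream, on a cork foot: plate 84 mm across and 6 mm thick, standing on a central cork foot 34 mm across and 18 mm high, so there is an open gap 18 mm high under the overhanging plate all round; about 100 g. Origin: centre of the foot's underside, z up. Sometimes absent
- disc3: painted round plaster disc, pale blue, on a cork foot: plate 84 mm across and 6 mm thick, standing on a central cork foot 34 mm across and 18 mm high, so there is an open gap 18 mm high under the overhanging plate all round; about 100 g. Origin: centre of the foot's underside, z up. Sometimes absent
- disc4: painted round plaster disc, pale green, on a cork foot: plate 84 mm across and 6 mm thick, standing on a central cork foot 34 mm across and 18 mm high, so there is an open gap 18 mm high under the overhanging plate all round; about 100 g. Origin: centre of the foot's underside, z up. Sometimes absent
- spatula: forked spatula, 150 g, standing level on its brass tines and heel. Origin: under the middle of the handle, level with the tines' underside; x points to the tines, z up. Dark wooden handle: a bar 100 mm long (x -50 to 50), 16 mm wide (y), 34 to 58 mm above the origin; grip it across y near x = 0. Heel: 10 mm rod from the handle down to 0 at x -43. A neck joins the handle's front end to the fork
- spatula_tip (a point): middle between the two tine tips, at x 175 mm of the spatula, 1.5 mm above its underside. The brass fork is 3 mm thick: a cross plate at x 63 to 87, 72 mm wide, and two tines, x 85 to 175, each 12 mm wide with a gap of 48 mm between them, which takes a disc's foot. A disc sits well with its centre at x 135, y 0
- mat: fixed cork mat of the spatula, 170 mm (x) by 300 mm (y), 3 mm thick. Origin: centre of its underside
- board_left: fixed dark slate drying board on the left (+y), 380 mm (x) by 160 mm (y), 5 mm thick. Origin: centre of its underside, z up
- board_right: the same drying board on the right (-y)
- jar_gold: gold paint jar, 52 mm across, 53 mm high, white lid with a gold spot; stands on the outer side of one of the two boards: that board is to be used. Origin: centre of its underside
- jar_blue: the same jar in dark blue, beside the other board. To be left alone
- blower: fixed white drying blower beyond the discs. Origin: middle of the slide's track on the table; y along the track, x away from the robot. The housing, 85 mm high and 320 mm wide, begins 65 mm beyond the track's middle line (x 65 to 185)
- slide (a joint): the blower's slide in m: 0 at the end stop on the right (blower -y), 0.12 at the end stop on the left (+y); it starts in between, stays where it is left, and about 1.5 N moves it
- slide_top (a point): centre of the top of the orange grip, which is 28 mm (x) by 20 mm (y) and 40 mm high; its top is about 55 mm above the table. The track below is 40 mm wide, 170 mm long and 14 mm high
- dropper: amber dropper bottle, 36 mm across, 85 mm high; to be left alone. Origin: centre of its underside
- tumbler: glass tumbler, 64 mm across, 85 mm high; to be left alone. Origin: centre of its underside
- paintbrush: paintbrush, 150 mm long, 42 mm wide, 20 mm high, lying along its x; to be left alone. Origin: middle, at its underside
- tealight: tealight, 40 mm across, 18 mm high; to be left alone. Origin: centre of its underside
Things that resemble listed ones, but are neither listed nor needed, are in the scene too. What is shaped like the disc4 but black is not meant.

How it is judged:
On the way, in this order (a step that is already met when the one before it is completed fails the run):
1. a disc is raised clear of the table on the spatula (((height (world z) of disc1 above 0.03 m and contact force between disc1 and spatula above 0.3 N) or (height (world z) of disc2 above 0.03 m and contact force between disc2 and spatula above 0.3 N) or (height (world z) of disc3 above 0.03 m and contact force between disc3 and spatula above 0.3 N) or (height (world z) of disc4 above 0.03 m and contact force between disc4 and spatula above 0.3 N))), for 0.2 s.
2. all the discs stand upright, at rest, with their feet on the board beside the gold jar, and the spatula no longer touches them (((world y of jar_gold above 0 m and (x of disc1 in the frame of board_left between -0.173 and 0.173 m and y of disc1 in the frame of board_left between -0.063 and 0.063 m and z of disc1 in the frame of board_left between 0.002 and 0.01 m and angle between disc1's own z axis and vertical below 0.1 rad and linear speed of disc1 below 0.03 m/s) and (x of disc2 in the frame of board_left between -0.173 and 0.173 m and y of disc2 in the frame of board_left between -0.063 and 0.063 m and z of disc2 in the frame of board_left between 0.002 and 0.01 m and angle between disc2's own z axis and vertical below 0.1 rad and linear speed of disc2 below 0.03 m/s) and (x of disc3 in the frame of board_left between -0.173 and 0.173 m and y of disc3 in the frame of board_left between -0.063 and 0.063 m and z of disc3 in the frame of board_left between 0.002 and 0.01 m and angle between disc3's own z axis and vertical below 0.1 rad and linear speed of disc3 below 0.03 m/s) and (x of disc4 in the frame of board_left between -0.173 and 0.173 m and y of disc4 in the frame of board_left between -0.063 and 0.063 m and z of disc4 in the frame of board_left between 0.002 and 0.01 m and angle between disc4's own z axis and vertical below 0.1 rad and linear speed of disc4 below 0.03 m/s)) or (world y of jar_gold below 0 m and (x of disc1 in the frame of board_right between -0.173 and 0.173 m and y of disc1 in the frame of board_right between -0.063 and 0.063 m and z of disc1 in the frame of board_right between 0.002 and 0.01 m and angle between disc1's own z axis and vertical below 0.1 rad and linear speed of disc1 below 0.03 m/s) and (x of disc2 in the frame of board_right between -0.173 and 0.173 m and y of disc2 in the frame of board_right between -0.063 and 0.063 m and z of disc2 in the frame of board_right between 0.002 and 0.01 m and angle between disc2's own z axis and vertical below 0.1 rad and linear speed of disc2 below 0.03 m/s) and (x of disc3 in the frame of board_right between -0.173 and 0.173 m and y of disc3 in the frame of board_right between -0.063 and 0.063 m and z of disc3 in the frame of board_right between 0.002 and 0.01 m and angle between disc3's own z axis and vertical below 0.1 rad and linear speed of disc3 below 0.03 m/s) and (x of disc4 in the frame of board_right between -0.173 and 0.173 m and y of disc4 in the frame of board_right between -0.063 and 0.063 m and z of disc4 in the frame of board_right between 0.002 and 0.01 m and angle between disc4's own z axis and vertical below 0.1 rad and linear speed of disc4 below 0.03 m/s))) and contact force between each of disc1, disc2, disc3, disc4 and spatula below 0.05 N), for 0.3 s.
3. the slide is at its end stop on that board's side (((world y of jar_gold above 0 m and value of joint slide above 0.115 m) or (world y of jar_gold below 0 m and value of joint slide below 0.005 m))), for 0.2 s.
At the end, for the whole second after the job is handed in: Each disc upright (0.1 rad), still, its foot wholly on the board by the gold jar (centre within 173 mm along, 63 mm across of the board centre), clear of the spatula; slide within 5 mm of that side's end stop; spatula level on the mat, its origin and tine tips over it (((world y of jar_gold above 0 m and (x of disc1 in the frame of board_left between -0.173 and 0.173 m and y of disc1 in the frame of board_left between -0.063 and 0.063 m and z of disc1 in the frame of board_left between 0.002 and 0.01 m and angle between disc1's own z axis and vertical below 0.1 rad and linear speed of disc1 below 0.03 m/s) and (x of disc2 in the frame of board_left between -0.173 and 0.173 m and y of disc2 in the frame of board_left between -0.063 and 0.063 m and z of disc2 in the frame of board_left between 0.002 and 0.01 m and angle between disc2's own z axis and vertical below 0.1 rad and linear speed of disc2 below 0.03 m/s) and (x of disc3 in the frame of board_left between -0.173 and 0.173 m and y of disc3 in the frame of board_left between -0.063 and 0.063 m and z of disc3 in the frame of board_left between 0.002 and 0.01 m and angle between disc3's own z axis and vertical below 0.1 rad and linear speed of disc3 below 0.03 m/s) and (x of disc4 in the frame of board_left between -0.173 and 0.173 m and y of disc4 in the frame of board_left between -0.063 and 0.063 m and z of disc4 in the frame of board_left between 0.002 and 0.01 m and angle between disc4's own z axis and vertical below 0.1 rad and linear speed of disc4 below 0.03 m/s) and value of joint slide above 0.115 m) or (world y of jar_gold below 0 m and (x of disc1 in the frame of board_right between -0.173 and 0.173 m and y of disc1 in the frame of board_right between -0.063 and 0.063 m and z of disc1 in the frame of board_right between 0.002 and 0.01 m and angle between disc1's own z axis and vertical below 0.1 rad and linear speed of disc1 below 0.03 m/s) and (x of disc2 in the frame of board_right between -0.173 and 0.173 m and y of disc2 in the frame of board_right between -0.063 and 0.063 m and z of disc2 in the frame of board_right between 0.002 and 0.01 m and angle between disc2's own z axis and vertical below 0.1 rad and linear speed of disc2 below 0.03 m/s) and (x of disc3 in the frame of board_right between -0.173 and 0.173 m and y of disc3 in the frame of board_right between -0.063 and 0.063 m and z of disc3 in the frame of board_right between 0.002 and 0.01 m and angle between disc3's own z axis and vertical below 0.1 rad and linear speed of disc3 below 0.03 m/s) and (x of disc4 in the frame of board_right between -0.173 and 0.173 m and y of disc4 in the frame of board_right between -0.063 and 0.063 m and z of disc4 in the frame of board_right between 0.002 and 0.01 m and angle between disc4's own z axis and vertical below 0.1 rad and linear speed of disc4 below 0.03 m/s) and value of joint slide below 0.005 m)) and x of spatula in the frame of mat between -0.087 and 0.087 m and y of spatula in the frame of mat between -0.152 and 0.152 m and x of spatula_tip in the frame of mat between -0.087 and 0.087 m and y of spatula_tip in the frame of mat between -0.152 and 0.152 m and z of spatula in the frame of mat below 0.01 m and angle between spatula's own z axis and vertical below 0.12 rad and linear speed of spatula below 0.03 m/s and contact force between each of disc1, disc2, disc3, disc4 and spatula below 0.05 N); the robot touches nothing.
It fails at once if a wet disc touched with the fingers (contact force between the fingers and disc1 above 0.5 N or contact force between the fingers and disc2 above 0.5 N or contact force between the fingers and disc3 above 0.5 N or contact force between the fingers and disc4 above 0.5 N).
It fails at once if a disc tipped over (angle between any of disc1, disc2, disc3, disc4's own z axis and vertical above 0.8 rad).
It fails at once if a bystander moved more than 30 mm (distance of any of jar_gold, jar_blue, dropper, tumbler, paintbrush, tealight from where it was at the start of the episode above 0.03 m).
Of disc1, disc2, disc3, disc4 only 3 to 4 are there at a start; the rules pass over those that are not, and their reading is None.
At some moment in a run one of disc1, disc2, disc3, disc4, spatula may be knocked a few centimetres aside while the robot is not near it.
It also fails if it takes over 210 s, if anything falls off the work surface, if the arm or the gripper's body presses on something with over 40 N, if the wrist force passes 120 N, or if a joint passes its speed limit or range.

## Working session

There is one attempt and no reset: what is moved stays moved. The work goes in short steps, each a Python script; the robot and the scene stay as the last script left them, time stands still between calls to the robot, and variables do not carry over. Pictures are saved under pics/ and viewed, at most 14 in all, crops included, and the job is handed in when it is done.

```bash
mkdir -p pics; ls; cat > h.py <<'E'
from workcell import *
import numpy as np, cv2
def save(cam,name):
    im=camera(cam); cv2.imwrite('pics/'+name,im[:,:,::-1]); return im
def world(p,cam):
    c=camera_params(cam); return np.array(c['R']).T@(np.array(p)-np.array(c['t']))
def ray(u,v,z,cam):
    c=camera_params(cam); R=np.array(c['R']); t=np.array(c['t'])
    d=R.T@np.array([(u-c['cx'])/c['fx'],(v-c['cy'])/c['fy'],1]); o=-R.T@t
    return o+d*(z-o[2])/d[2]
def proj(X,cam):
    c=camera_params(cam); p=np.array(c['R'])@np.array(X)+np.array(c['t'])
    return np.array([c['fx']*p[0]/p[2]+c['cx'],c['fy']*p[1]/p[2]+c['cy']])
E
python3 - <<'E'
from h import *
for cam in ['top','scene']:
    save(cam,cam+'0.png'); c=camera_params(cam); print(cam,-np.array(c['R']).T@np.array(c['t']))
    for n in ['disc1','disc2','disc3','disc4','spatula','spatula_tip','mat','board_left','board_right','jar_gold','jar_blue','blower','slide_top','dropper','tumbler','paintbrush','tealight']:
        print(n,[(np.round(world(d['xyz'],cam),3).tolist(),np.round(proj(world(d['xyz'],cam),cam)).tolist(),round(d['confidence'],2)) for d in place_of(n,cam)])
print(read_state()['time'])
E
```

```text
pics
top [3.01442085e-01 5.19215005e-04 1.45538457e+00]
disc1 [([0.61, 0.046, -0.003], [288.0, 239.0], 0.84), ([0.603, 0.149, -0.0], [246.0, 244.0], 0.75), ([0.599, -0.153, -0.003], [369.0, 240.0], 0.69)]
disc2 [([0.61, 0.046, -0.003], [288.0, 239.0], 0.84), ([0.603, 0.149, -0.0], [246.0, 244.0], 0.75), ([0.599, -0.153, -0.003], [369.0, 240.0], 0.69)]
disc3 [([0.61, 0.046, -0.003], [288.0, 239.0], 0.84), ([0.603, 0.149, -0.0], [246.0, 244.0], 0.75), ([0.599, -0.153, -0.003], [369.0, 240.0], 0.69)]
disc4 [([0.61, 0.046, -0.003], [288.0, 239.0], 0.84), ([0.603, 0.149, -0.0], [246.0, 244.0], 0.75), ([0.599, -0.153, -0.003], [369.0, 240.0], 0.69)]
spatula [([0.432, -0.085, -0.001], [345.0, 309.0], 0.67)]
spatula_tip [([0.446, 0.09, 0.005], [272.0, 306.0], 0.63), ([0.432, -0.084, 0.004], [345.0, 309.0], 0.33)]
mat [([0.428, -0.0, 0.001], [310.0, 312.0], 0.7)]
board_left [([0.501, 0.329, 0.002], [173.0, 289.0], 0.94)]
board_right [([0.461, -0.334, 0.004], [448.0, 292.0], 0.63)]
jar_gold [([0.448, -0.472, -0.0], [505.0, 295.0], 0.81), ([0.705, 0.023, 0.001], [296.0, 201.0], 0.5), ([0.723, 0
[... 1306 characters left out ...]
9.0, 265.0], 0.35)]
mat [([0.424, -0.005, 0.005], [340.0, 214.0], 0.8)]
board_left [([0.504, 0.33, 0.001], [453.0, 273.0], 0.8)]
board_right [([0.462, -0.333, 0.006], [230.0, 189.0], 0.72)]
jar_gold [([0.445, -0.477, 0.002], [192.0, 174.0], 0.74)]
jar_blue [([0.435, 0.467, 0.001], [514.0, 272.0], 0.95)]
blower [([0.708, 0.029, -0.002], [307.0, 293.0], 0.57)]
slide_top [([0.706, -0.001, 0.061], [296.0, 270.0], 0.49)]
dropper [([0.726, 0.253, -0.002], [396.0, 332.0], 0.83)]
tumbler [([0.744, -0.264, 0.006], [193.0, 262.0], 0.88)]
paintbrush [([0.637, -0.476, 0.001], [152.0, 213.0], 0.91)]
tealight [([0.638, 0.465, -0.0], [501.0, 335.0], 0.76), ([0.445, 0.088, 0.005], [369.0, 228.0], 0.45)]
1.8
```

View pics/top0.png

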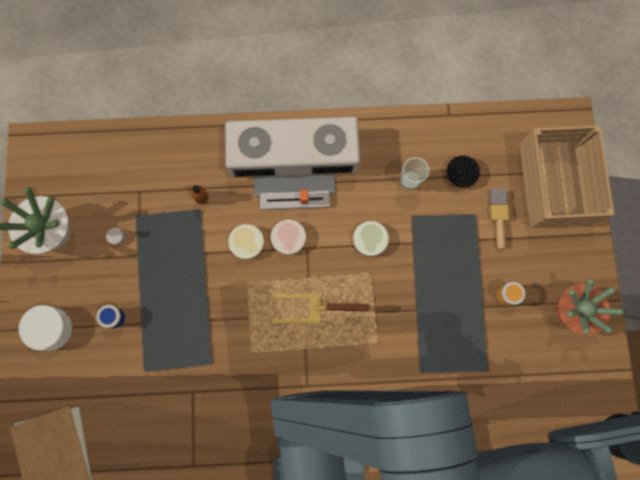

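View pics/scene0.png

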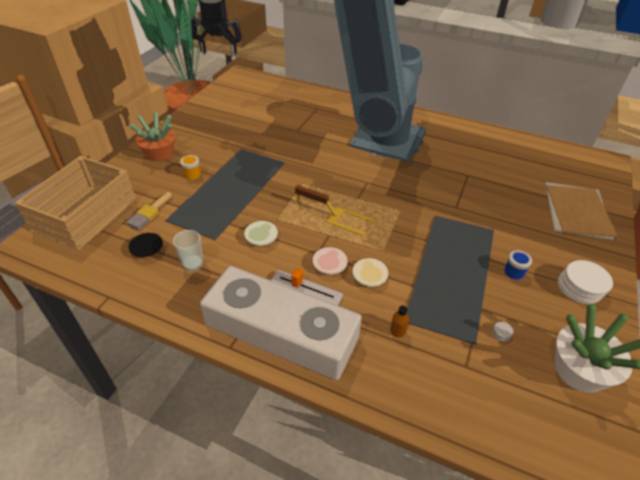

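Top view: the gold jar is at (513,294), beside the right board. The discs are cream (246,241), pink (288,237) and green (371,239), with no pale blue one. The black look-alike is at (463,171), and the spatula on the mat points to +y. The scene view agrees. So I use the right board, and the slide goes to the -y end.

```bash
cat >> h.py <<'E'
from scipy.spatial.transform import Rotation as Ro
H=0.100   # TCP above spatula underside when gripped
def quat(yaw):   # tool down, tool x along yaw
    c,s=np.cos(yaw),np.sin(yaw)
    q=Ro.from_matrix(np.array([[c,s,0],[s,-c,0],[0,0,-1]])).as_quat(); return [q[3],q[0],q[1],q[2]]
FL=0.0
def sp(x,y,z,yaw,vel=None,**k):   # put spatula origin at x,y,z
    if vel is None: return move_ptp([x,y,z+H],quat(yaw+FL))
    return servo_line([x,y,z+H],quat(yaw+FL),vel=vel,**k)
def discs(cam='top',n=1):
    out=[]
    camera(cam)
    for d in trace('disc1',cam):
        v,u=np.nonzero(d['pixels']); 
        if len(u)<100: continue
        uc,vc=(u.min()+u.max())/2,(v.min()+v.max())/2
        out.append((np.round(ray(uc,vc,0.022,cam),4)[:2].tolist(),len(u),round(d['confidence'],2)))
    return out
E
python3 - <<'E'
from h import *
import h
for f in (0,np.pi):
  for p in [(0.432,-0.0865,0.1,1.50),(0.463,-0.155,0,0),(0.475,0.046,0,0),(0.468,0.149,0,0),(0.58,-0.2,0.1,-1.57),(0.46,-0.2,0.1,-1.57),(0.34,-0.2,0.02,-1.57)]:
    q=inverse_kinematics([p[0],p[1],p[2]+H],quat(p[3]+f)); print(f,p,None if q is None else np.round(q,2))
print(discs(), discs('scene'))
for uv in [(412,215),(473,214),(488,371),(421,371)]: print(ray(*uv,0.005,'top'))
E
```

```text
0 (0.432, -0.0865, 0.1, 1.5) [-0.45  0.17  1.93 -0.    1.04 -0.38]
0 (0.463, -0.155, 0, 0) [-0.55  0.39  1.93 -0.    0.82  1.02]
0 (0.475, 0.046, 0, 0) [-0.14  0.38  1.95 -0.    0.81  1.43]
0 (0.468, 0.149, 0, 0) [ 0.08  0.4   1.92 -0.    0.83  1.65]
0 (0.58, -0.2, 0.1, -1.57) [-0.51  0.45  1.52 -0.    1.17  2.63]
0 (0.46, -0.2, 0.1, -1.57) [-0.63  0.27  1.79 -0.    1.08  2.51]
0 (0.34, -0.2, 0.02, -1.57) [-0.82  0.22  2.13 -0.    0.79  2.32]
3.141592653589793 (0.432, -0.0865, 0.1, 1.5) [-0.45  0.17  1.93 -0.    1.04  2.76]
3.141592653589793 (0.463, -0.155, 0, 0) [-0.55  0.39  1.93 -0.    0.82 -2.12]
3.141592653589793 (0.475, 0.046, 0, 0) [-0.14  0.38  1.95 -0.    0.81 -1.71]
3.141592653589793 (0.468, 0.149, 0, 0) [ 0.08  0.4   1.92 -0.    0.83 -1.49]
3.141592653589793 (0.58, -0.2, 0.1, -1.57) [-0.51  0.45  1.52 -0.    1.17 -0.51]
3.141592653589793 (0.46, -0.2, 0.1, -1.57) [-0.63  0.27  1.79 -0.    1.08 -0.63]
3.141592653589793 (0.34, -0.2, 0.02, -1.57) [-0.82  0.22  2.13 -0.    0.79 -0.82]
[([0.6041, 0.1494], 935, 0.91), ([0.6103, 0.0464], 919, 0.9), ([0.5971, -0.1529], 955, 0.8), ([0.7567, -0.3933], 876, 0.79)] [([0.6108, 0.0422], 730, 0.79), ([0.6037, 0.1462], 766, 0.71), ([0.7553, -0.3977], 690, 0.65), ([0.5974, -0.1577], 619, 0.57)]
[ 0.65482973 -0.26228924  0.005     ]
[ 0.65019779 -0.413084    0.005     ]
[ 0.27048559 -0.41002689  0.005     ]
[ 0.2780584  -0.25302362  0.005     ]
```

```bash
python3 - <<'E'
from h import *
grip(0.045,strength=110)
x,y,yaw=0.4315,-0.0865,1.497
sp(x,y,0.12,yaw); sp(x,y,0.005,yaw,vel=0.08,stop_force=15)
print(read_state()['position'],read_state()['force'])
grip(0.0); s=read_state(); print(s['opening'],s['grip_force'])
sp(x,y,0.12,yaw,vel=0.1)
pause(.3); s=read_state(); print(s['opening'],s['force'],s['ft_torque'],s['time'])
# stage before green disc
sp(0.597-0.135-0.11,-0.155,0.12,0)
save('scene','s1.png')
for c in ('scene','top'):
    if c=='top': save(c,'t1.png')
    for n in ('spatula','spatula_tip'): print(c,n,[(np.round(world(d['xyz'],c),3).tolist(),round(d['confidence'],2)) for d in place_of(n,c)])
E
```

```text
[ 0.43179383 -0.08664514  0.1054057 ] [-0.57292012 -0.12472343  0.12123092]
0.014096399482175188 107.36613392829895
0.014043234837494393 [ 0.7265615   0.82435739 -0.69029071] [-0.09194997 -0.0576502   0.01105251] 7.9333
scene spatula [([0.353, -0.156, 0.12], 0.6)]
scene spatula_tip [([0.528, -0.156, 0.12], 0.8), ([0.602, 0.141, 0.001], 0.44)]
top spatula []
top spatula_tip [([0.529, -0.156, 0.119], 0.61), ([0.744, -0.264, -0.002], 0.39)]
```

View pics/s1.png

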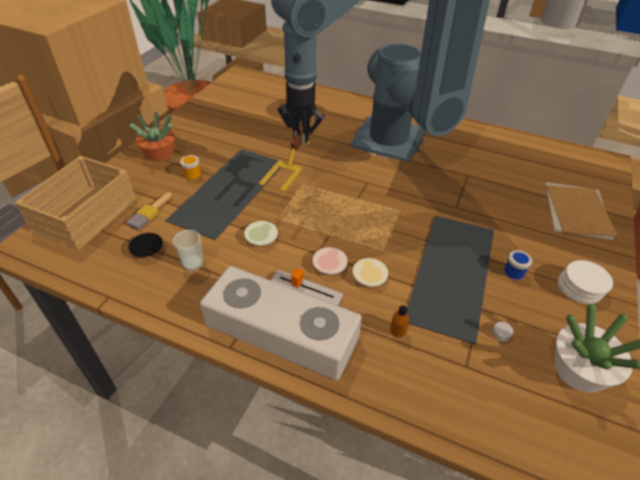

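The scene view shows the spatula held level at about (290,170), tines pointing to +x. All three discs are still in place. Now the green one.

```bash
sed -i 's/^H=0.100 /H=0.1024 /' h.py; cat >> h.py <<'E'
PI2=np.pi/2
def pick(dx,dy):
    x=dx-0.135
    sp(x-0.115,dy,0.12,0); sp(x-0.115,dy,0.007,0,vel=0.12)
    hit=sp(x,dy,0.007,0,vel=0.06,stop_force=4); s=read_state()
    print('insert hit',hit,s['position'],np.round(s['force'],2))
    return hit
def lift(dx,dy,tx):
    x=dx-0.135
    sp(x,dy,0.05,0,vel=0.05); sp(x,dy,0.14,0,vel=0.12); print(np.round(read_state()['force'],2))
    save('scene','lift%d.png'%(tx*100)); 
    for n in ('spatula_tip','disc1'): print(n,[(np.round(world(d['xyz'],'scene'),3).tolist(),round(d['confidence'],2)) for d in place_of(n,'scene')])
def place(tx,ty=-0.334):
    y=ty+0.135
    p=np.array(read_state()['position']); d=np.hypot(p[0]-tx,p[1]-y)
    sp(tx,y,0.14,-PI2,vel=max(d/2.5,0.02)); sp(tx,y,0.04,-PI2,vel=0.1)
    sp(tx,y,0.013,-PI2,vel=0.03); print(np.round(read_state()['force'],2))
    pause(.2); sp(tx,y+0.13,0.013,-PI2,vel=0.08); sp(tx,y+0.13,0.12,-PI2,vel=0.15)
    print(discs(),discs('scene'),read_state()['time'])
E
python3 - <<'E'
from h import *
if not pick(0.597,-0.155): lift(0.597,-0.155,0.58)
E
```

```text
insert hit False [ 0.46175048 -0.1549631   0.10939544] [ 0.26 -0.16 -0.92]
[-0.54  0.56 -2.98]
spatula_tip [([0.635, -0.156, 0.142], 0.7), ([0.635, 0.461, -0.001], 0.57)]
disc1 [([0.753, -0.398, -0.0], 0.97), ([0.598, -0.156, 0.127], 0.79), ([0.609, 0.04, 0.004], 0.74), ([0.603, 0.146, 0.001], 0.58), ([0.704, 0.029, 0.003], 0.21)]
```

```bash
python3 - <<'E'
from h import *
place(0.58)
E
```

```text
[ 0.07 -0.54 -2.21]
[([0.5809, -0.3361], 925, 0.95), ([0.6053, 0.1494], 923, 0.83), ([0.6134, 0.0584], 597, 0.69), ([0.7555, -0.3919], 876, 0.67)] [([0.6087, 0.0426], 742, 0.96), ([0.5768, -0.3443], 481, 0.91), ([0.6042, 0.1451], 740, 0.68), ([0.7548, -0.3966], 733, 0.66)] 22.725
```

```bash
python3 - <<'E'
from h import *
if not pick(0.610,0.0443): lift(0.610,0.0443,0.46)
E
```

```text
insert hit False [0.47469795 0.04434023 0.10937946] [ 0.42  0.31 -1.47]
[-0.53  1.   -2.51]
spatula_tip [([0.648, 0.044, 0.142], 0.66), ([0.743, -0.264, 0.004], 0.55)]
disc1 [([0.606, 0.043, 0.128], 0.78), ([0.582, -0.338, 0.008], 0.69), ([0.753, -0.396, -0.002], 0.68)]
```

```bash
python3 - <<'E'
from h import *
place(0.46)
E
```

```text
[-1.16 -0.37 -1.04]
[([0.4617, -0.337], 964, 0.89), ([0.6042, 0.1506], 893, 0.77), ([0.5822, -0.3362], 926, 0.65), ([0.7555, -0.3919], 799, 0.56)] [([0.7553, -0.3977], 676, 0.71), ([0.575, -0.3455], 513, 0.68), ([0.6042, 0.1451], 751, 0.64), ([0.4533, -0.345], 464, 0.57)] 37.1333
```

```bash
python3 - <<'E'
from h import *
if not pick(0.604,0.148):
    lift(0.604,0.148,0.34)
E
```

```text
insert hit False [0.46870169 0.14803215 0.10937563] [-0.01 -0.08 -2.1 ]
[-0.54  0.2  -3.59]
spatula_tip [([0.641, 0.149, 0.142], 0.61), ([0.468, 0.149, 0.14], 0.23), ([0.709, -0.001, 0.061], 0.2)]
disc1 [([0.459, -0.342, 0.01], 0.9), ([0.581, -0.339, 0.009], 0.73), ([0.605, 0.145, 0.125], 0.66), ([0.753, -0.397, -0.002], 0.66)]
```

```bash
python3 - <<'E'
from h import *
place(0.34)
save('top','t2.png')
print([(np.round(world(d['xyz'],'top'),3).tolist(),round(d['confidence'],2)) for d in place_of('mat','top')])
E
```

```text
[ 0.81 -0.51 -1.86]
[([0.7568, -0.3921], 879, 0.95), ([0.3406, -0.3362], 1045, 0.84), ([0.4617, -0.337], 981, 0.74), ([0.5821, -0.3374], 969, 0.55)] [([0.7559, -0.3989], 715, 0.98), ([0.4539, -0.3463], 433, 0.84), ([0.575, -0.3455], 533, 0.83), ([0.3308, -0.3462], 403, 0.55)] 51.25
[([0.427, -0.003, -0.0], 0.86)]
```

View pics/t2.png

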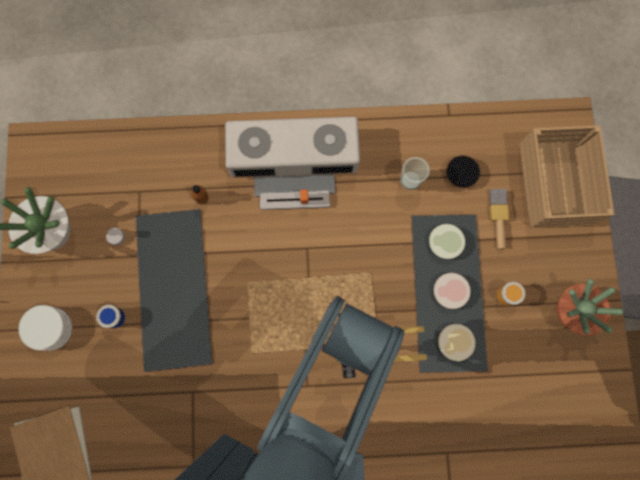

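The top view shows green (447,241), pink (452,291) and cream (457,342) all on the right board, and the slide grip at (304,196). Next I lay the spatula back and push the slide.

```bash
python3 - <<'E'
from h import *
g=ray(304,196,0.055,'top'); print(g)
x,y,yaw=0.427,-0.09,1.535
sp(0.40,-0.05,0.14,0); sp(x,y,0.14,yaw); sp(x,y,0.03,yaw,vel=0.12)
print(sp(x,y,0.0032,yaw,vel=0.03,stop_force=6),read_state()['position'])
grip(0.045); pause(.2); sp(x,y,0.14,yaw,vel=0.12)
grip(0.0)
# push slide to -y
q=quat(0); gx,gy=0.707,(g[1]-0.001)/2
Z=0.034+0.073
move_ptp([gx-0.03,gy+0.05,Z+0.08],q)
servo_line([gx,gy+0.045,Z+0.06],q,vel=0.1)
print(servo_line([gx,gy+0.045,Z],q,vel=0.06,stop_force=5),read_state()['position'])
print(servo_line([gx,gy-0.06,Z],q,vel=0.03,stop_force=12),read_state()['position'],read_state()['force'])
p=read_state()['position']
servo_line([gx,p[1]+0.02,Z],q,vel=0.06); servo_line([gx,p[1]+0.02,Z+0.1],q,vel=0.12)
move_ptp([0.35,0.3,0.35],quat(PI2))
save('top','t3.png'); print(discs())
for c in ('top','scene'):
    if c=='scene': save(c,'s3.png')
    for n in ('spatula','spatula_tip','mat','slide_top'): print(c,n,[(np.round(world(d['xyz'],c),3).tolist(),round(d['confidence'],2)) for d in place_of(n,c)])
print(read_state()['time'])
E
```

```text
[0.70179069 0.00182723 0.055     ]
True [ 0.42674485 -0.08990146  0.1054432 ]
False [0.70736054 0.04539457 0.10757674]
True [ 0.70664653 -0.01030406  0.10675849] [0.33611121 3.91288495 2.09203509]
[([0.3075, -0.3553], 1036, 0.96), ([0.5822, -0.3362], 960, 0.85), ([0.7567, -0.3933], 890, 0.82), ([0.4617, -0.337], 972, 0.74), ([0.7083, -0.0324], 122, 0.23)]
top spatula [([0.426, -0.087, 0.001], 0.78)]
top spatula_tip [([0.434, 0.086, 0.006], 0.97)]
top mat [([0.425, 0.002, 0.0], 0.58), ([0.636, -0.476, 0.003], 0.58)]
top slide_top [([0.708, -0.028, 0.059], 0.58)]
scene spatula [([0.427, -0.091, 0.002], 0.71)]
scene spatula_tip [([0.431, 0.084, 0.005], 0.71), ([0.308, -0.357, 0.008], 0.55)]
scene mat [([0.724, 0.255, -0.0], 0.49)]
scene slide_top [([0.741, -0.263, 0.007], 0.57)]
67.5167
```

View pics/t3.png

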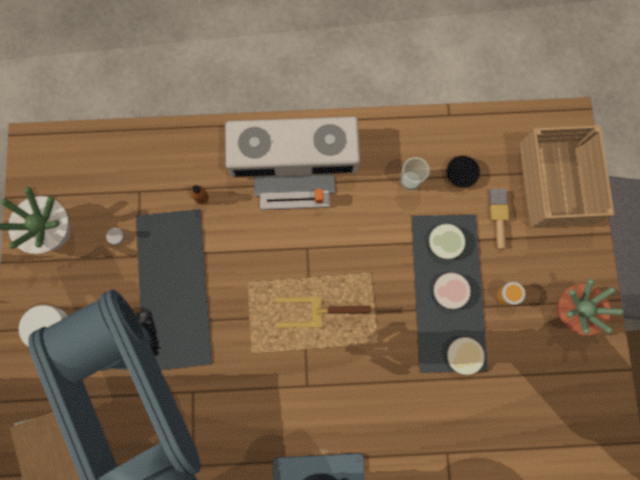

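View pics/s3.png

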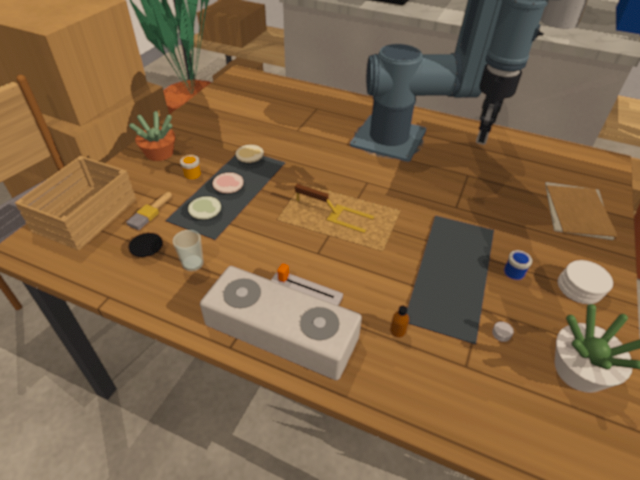

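Both views show the slide grip at the right end of its slot (319,195 in the top view), where it stopped on a 12 N rise. The spatula lies on the mat. The cream disc was knocked about 37 mm to (465,356), but it is still upright with its foot on the board at about x -0.155, y -0.02 of the board frame, inside the limits. I'm handing in.

```bash
python3 -c "
from h import *
print(close_job())"
```

```text
the job is handed in; nothing more can be done
None
```

The job is handed in, result not reported: in the last pictures the three discs present (pink, cream, green) stand on the right-hand board by the gold jar, the slide is at its right end stop, and the spatula is back on its mat; the cream disc got knocked about 37 mm after placing but looked upright and within the board limits, so I left it.

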